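# Clamp a display module glass-down in the rework nest

### The arm

A 7-joint arm with a two-finger parallel gripper is mounted at the origin on the work surface. World frame = base frame: x ahead of the robot, y to its left, z up, the work surface at z = 0. Lengths are in m, angles in rad, forces in N, time in s.
With the tool pointing down it reaches from about 0.425 to 0.875 m from the base axis. Payload 4.7 kg.
Tool frame: the origin (TCP) lies where the fingers leave the gripper's body, on its centre line; the fingertips stand 70 mm ahead of it and the grasp point (between the pads) lies 51 mm ahead of it; z points along the fingers, y is the line along which they close (so a half turn about z gives the same grasp; the last joint's range is limited). The gripper opens to 87 mm and grips with 3 to 60 N. Pads are 19 mm wide; open, the fingers measure 117 mm over their backs; the gripper's body (75 mm by 190 mm) begins 51 mm behind the grasp point.
Start: joints at [-1.256, 0.321, -0.07, 1.45, 0.023, 1.371, -0.057], TCP at [0.193, 0.621, 0.292] pointing down, gripper open.
Joint ranges: [-2.86, 2.86], [-0.3, 2.09], [-1.38, 1.24], [0.06, 2.45], [-1.56, 4.7], [0.09, 2.05], [-2.69, 2.69]. Speed limits (rad/s): [2.57, 2.57, 3.14, 3.14, 3.14, 3.14, 3.14].

### API

Orientations are given as a rotation vector (axis times angle).
In Python, from bench import get_state, get_image, get_calibration, close_job gives the robot as it stands.
- The arm moves only by the tool send_rows, never from a script. Its argument "rows" is a list of rows, each an object of numbers: "hand": the finger opening in mm, from 0 to 87; "x", "y", "z": the shift along the world's x, y, z in mm; "roll": the turn about the world's z in degrees. A call has 1 to 10 rows; each row shifts and turns the commanded pose from where the row before left it; what a row does not reach is not made up. A row lasts 1/10 s, in which the tool goes at most 50 mm and 8.59 degrees, less where a joint would pass 70% of its speed; a pose out of reach is approached as far as the arm can. A call is refused whole if a number of a shift passes 50 or a number of a turn 8.59, either way. A call with a gripper value outside its range is refused whole. The fingers move at their own pace and stop on an object; "force" is the grip in N (left out, the last holds). Time passes only in rows, so rows that do not move let the fingers close. It gives the time, the measured TCP pose, the force, the opening and the grip force at its end, in the units of the state.
- get_state(): the state, without advancing time (a new reading comes with each control period).
- get_image(name): name is "scene" or "top"; returns the picture (400x640x3 uint8, blue, green, red); there is no depth.
- get_calibration(name): a dict with "mtx" (3x3 intrinsics, pixels), "world_from_camera" (4x4, takes a point from camera to world coordinates). Camera axes: x right, y down, z forward; pixel columns grow to the right and rows downward; lengths in m; the calibration is good to about 2 mm. A picture is of the moment at which its call begins. get_calibration takes no time and is no camera call.
- close_job(): hands the job in; it is judged then, once.
The state is a dict: "time": time; "joint_positions": joint angles; "qd": joint speeds; "joint_torque": joint torques, N m; "position": TCP position; "tool_rot": TCP orientation; "ft_force": force on the tool from outside, world axes, zero at the start; "torque": the same for the moment, N m; "grip_width": opening from 0.0 (shut) to 1.0 (fully open); "grip_force": force on a finger pad.
Only numpy, scipy, OpenCV 4.12 (cv2) and the standard library are available. Lean on these libraries where they do the work, as an engineer would, in place of code of your own. Each camera call takes 0.05 s, during which the arm holds its last target. There are 200 camera calls.

### The job

Take the display module out of its slanted stand and set it gently into the corner pocket of the rework nest with its glass face down and the green circuit board up, fully seated; either end may point to the clamp. Let go of it, then slide the nest's orange-handled clamp all the way home so that its tongue lies over the end of the module. Do not disturb the other loose things on the bench.

Things in the scene. Friction and masses are not known exactly. Their poses are not given: they have to be found in the camera images.
- module: Display module, a slab 22 (x) x 62 (y) x 120 mm (z), 0.22 kg. Glass (black, dark-blue screen) is its +x face, green board with chips its -x face. Origin: centre of its lower 22 x 62 end; z runs along its length. Starts in the stand, leaning 20 degrees from upright towards its glass side; draw it out along its z. Best gripped across the 62 mm.
- module_mid (a point): the middle of the module's body (60 mm along its z from the body's origin, mid-thickness).
- stand: Fixed black stand, base 120 x 100 x 10 mm, yellow side cheeks, 54 mm high at most; origin on the bench under the middle of the slot floor. The slot leans 20 degrees from upright towards the stand's +x, its floor is 18 mm above the bench, and it holds the lowest 32 mm of the module with 1.5 mm of play.
- nest: Fixed nest; origin on the bench under the pocket's centre. Black base plate, x -188 to +87 mm, 110 wide, 10 thick. White corner locators form a pocket 125 (x) x 67 mm (y); the module rests on corner ledges 28 mm above the bench. Locator walls 41 mm high, flared lips to 49. The middle 75 mm of each long side is open down to the base, for fingers.
- nest_pocket (a point): centre of the pocket, at the height of the ledges (28 mm above the bench). The seated module's middle is 11 mm above it; its upper face is 50 mm above the bench.
- clamp (a joint): Clamp slide along the nest's +x, m: 0 = drawn fully back, 0.050 = fully home at its stop; starts near 0, about 2 N of friction, stays where left. The tongue's tip is 95 mm (at 0) or 45 mm (at 0.050) from the pocket's centre, on the nest's -x side; it is 24 mm wide and passes 3 mm over the seated module.
- clamp_grip (a point): point on the clamp's orange upright handle, 90 mm above the bench; the handle is 24 x 24 mm (sides along the nest's x and y), from 59 to 101 mm above the bench. It moves with the clamp.
- flux_bottle: light-blue dispenser bottle, 54 mm across, 123 mm tall, upright; origin under its centre. Bystander.
- spool: blue-flanged solder wire spool, 62 mm across, 44 mm tall, standing on its flange; origin under its centre. Bystander.
- screwdriver: red-handled screwdriver, 120 mm long, lying on the bench along its x axis. Bystander.
- fuse_board: dark-blue circuit board 140 x 90 mm lying flat, with four white tube fuses, about 16 mm high in all; origin under its centre. Bystander.
- parts_tray: open black tray 120 x 90 x 35 mm; origin under its centre. Bystander.
- tip_cleaner: black round tub with yellow sponge, 90 mm across, 38 mm high; origin under its centre. Bystander.
Things that resemble listed ones, but are neither listed nor needed, are in the scene too. Of the things like the module, leave any that is pink or purple; of the rest the larger one is meant.

How it is judged:
On the way, in this order (a step that is already met when the one before it is completed fails the run):
1. the module lies glass down, seated in the nest's pocket and let go, with the clamp still open (angle between module's own x axis and vertical above 3.07 rad and horizontal distance between module_mid and nest_pocket below 0.006 m and z of module_mid in the frame of nest between 0.036 and 0.0415 m and angle between the z axis of module and the x axis of nest, either way round below 0.09 rad and contact force between module and the fingers below 0.05 N and value of joint clamp below 0.025 m), for 0.2 s.
2. the clamp is slid home over the module's end (angle between module's own x axis and vertical above 3.07 rad and horizontal distance between module_mid and nest_pocket below 0.006 m and z of module_mid in the frame of nest between 0.036 and 0.0415 m and angle between the z axis of module and the x axis of nest, either way round below 0.09 rad and value of joint clamp above 0.046 m), for 0.2 s.
At the end, for the whole second after the job is handed in: Module glass down in the pocket: level within 4 degrees, its middle within 6 mm of the pocket's centre and 2.5 mm of the seated height, its length along the nest within 5 degrees (either way round); clamp home (over 46 of 50 mm); both released, module at rest (all of step 2 and contact force between each of module, nest and the fingers below 0.05 N and linear speed of module below 0.01 m/s); the robot touches nothing.
It fails at once if another loose thing was moved by more than 30 mm (distance of any of flux_bottle, spool, screwdriver, fuse_board, parts_tray, tip_cleaner from where it was at the start of the episode above 0.03 m).
It fails at once if the module was knocked or pressed hard on the nest (over 60 N) (contact force between module and nest above 60 N).
It fails at once if the module was let fall (it fell freely, faster than 0.6 m/s) (linear speed of module above 0.6 m/s and contact force between module and the fingers below 0.05 N).
It also fails if it takes over 58 s, if anything falls off the work surface, if the arm or the gripper's body presses on something with over 40 N, if the wrist force passes 120 N, or if a joint passes its speed limit or range.

## Working session

There is one attempt and no reset: what is moved stays moved. The work goes in short steps, Python scripts to look and compute and a tool call to move; the robot and the scene stay as the last step left them, time stands still between calls to the robot, and variables do not carry over. Pictures are saved under pics/ and viewed, at most 10 in all, crops included, and the job is handed in when it is done.

Besides the shell and the picture viewer there is one more tool, called as name(argument=value, ...) on one line, values as JSON. send_rows: Moves the arm, as the interface text tells. Its arguments: {"type":"object","properties":{"rows":{"type":"array","items":{"type":"object","properties":{"hand":{"type":"number"},"x":{"type":"number"},"y":{"type":"number"},"z":{"type":"number"},"roll":{"type":"number"}}}},"force":{"type":"number"}},"required":["rows"]}

```bash
ls; mkdir -p pics; python3 - <<'E'
from bench import *
import cv2,numpy as np
np.set_printoptions(precision=4,suppress=True)
for n in("scene","top"):
    cv2.imwrite(f"pics/{n}0.png",get_image(n)); c=get_calibration(n); print(n,c["mtx"],c["world_from_camera"])
s=get_state(); print(s)
E
```

```text
pics
scene [[457.8374   0.     324.6036]
 [  0.     457.8374 198.3106]
 [  0.       0.       1.    ]] [[ 0.8646  0.2664 -0.4259  1.2315]
 [ 0.5022 -0.4825  0.7177 -1.1238]
 [-0.0143 -0.8344 -0.551   0.972 ]
 [ 0.      0.      0.      1.    ]]
top [[431.922    0.     311.969 ]
 [  0.     431.922  200.9528]
 [  0.       0.       1.    ]] [[ 0.0039 -0.9978  0.0664  0.5061]
 [-1.     -0.0036  0.005  -0.0016]
 [-0.0047 -0.0664 -0.9978  1.2295]
 [ 0.      0.      0.      1.    ]]
{'time': 0.1, 'joint_positions': array([-1.2559,  0.3217, -0.0701,  1.4515,  0.0226,  1.3708, -0.0569]), 'qd': array([ 0.0009,  0.0001, -0.001 , -0.0022,  0.0003,  0.0002, -0.0004]), 'joint_torque': array([ -0.0003, -49.2576,  -0.4061, -31.3397,  -0.0643,   0.0395,
         0.0001]), 'position': array([0.1925, 0.6204, 0.2913]), 'tool_rot': array([-0.4706, -3.106 ,  0.0027]), 'ft_force': array([-0.3249,  0.1395, -0.1264]), 'torque': array([ 0.0005,  0.0652, -0.052 ]), 'grip_force': 0.0, 'grip_width': 1.0018008907089986}
```

View pics/scene0.png

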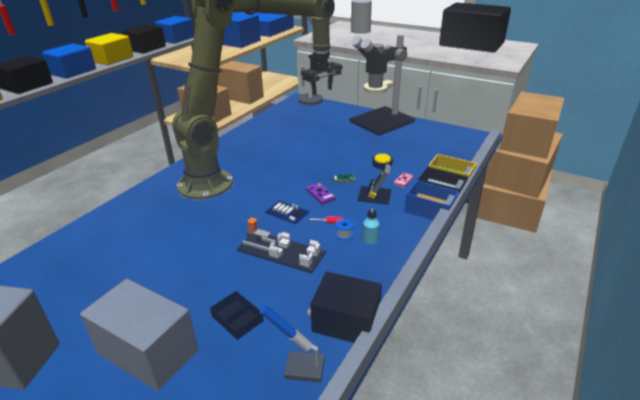

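View pics/top0.png

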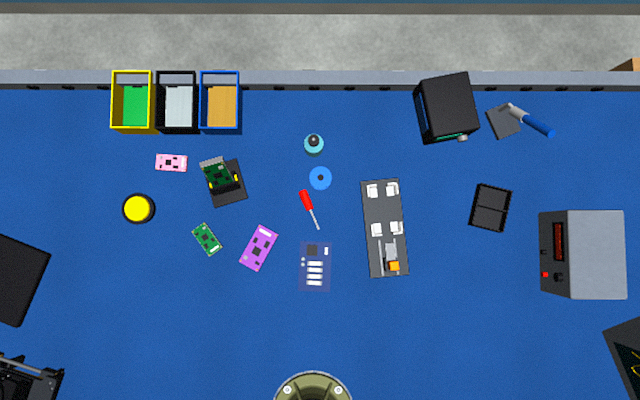

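```bash
python3 - <<'E'
import cv2,numpy as np
t=cv2.imread("pics/top0.png");s=cv2.imread("pics/scene0.png")
a=cv2.resize(t[145:215,190:255],None,fx=8,fy=8,interpolation=cv2.INTER_CUBIC)
b=cv2.resize(t[170:285,350:420],None,fx=4.87,fy=4.87,interpolation=cv2.INTER_CUBIC)
h=560;b=b[:h] if b.shape[0]>=h else cv2.copyMakeBorder(b,0,h-b.shape[0],0,0,0);b=b[:, :276]
cv2.imwrite("pics/c1.png",np.hstack([a,b][:2])[:, :800])
a=cv2.resize(s[145:210,345:405],None,fx=6.5,fy=6.5,interpolation=cv2.INTER_CUBIC)
b=cv2.resize(s[212:275,232:332],(400,252),interpolation=cv2.INTER_CUBIC)
b=cv2.copyMakeBorder(b,0,a.shape[0]-252,0,0,0)
cv2.imwrite("pics/c2.png",np.hstack([a,b]))
E
```

```text
(no output)
```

View pics/c1.png

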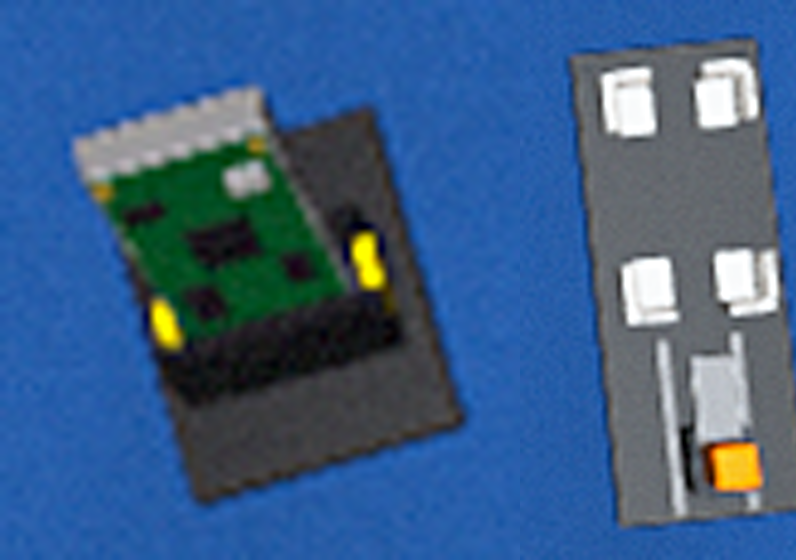

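View pics/c2.png

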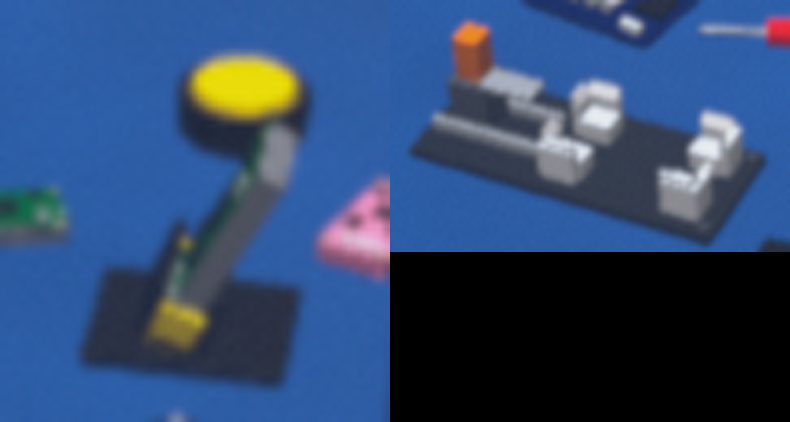

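Top view: candidates for the module are the green board in the slanted stand (222,175), a small loose green board (207,239), a purple one (259,248) and a pink one (171,162). I choose the one in the stand: it is the larger green one, and the crop shows it leaning up-image, board side up. The nest is at about (385,228), with its orange handle at (393,266) at the clamp end.

```bash
cat > h.py <<'E'
import numpy as np,cv2
from bench import get_calibration
C={n:get_calibration(n) for n in("scene","top")}
def ray(n,p):
    T=C[n]["world_from_camera"];d=T[:3,:3]@np.linalg.solve(C[n]["mtx"],[p[0],p[1],1.]);return T[:3,3],d/np.linalg.norm(d)
def plane(n,p,z):
    o,d=ray(n,p);return o+d*(z-o[2])/d[2]
def tri(pt,ps):
    o1,d1=ray("top",pt);o2,d2=ray("scene",ps)
    a,b=np.linalg.lstsq(np.c_[d1,-d2],o2-o1,rcond=None)[0]
    p,q=o1+a*d1,o2+b*d2;return (p+q)/2,np.linalg.norm(p-q)
def proj(n,X):
    T=np.linalg.inv(C[n]["world_from_camera"]);c=C[n]["mtx"]@(T[:3,:3]@X+T[:3,3]);return c[:2]/c[2]
E
python3 - <<'E'
from h import *
np.set_printoptions(precision=4,suppress=True)
t=cv2.imread("pics/top0.png");s=cv2.imread("pics/scene0.png")
def hsv(i,lo,hi,box):
    m=cv2.inRange(cv2.cvtColor(i,cv2.COLOR_BGR2HSV),lo,hi);k=np.zeros_like(m);x0,y0,x1,y1=box;k[y0:y1,x0:x1]=m[y0:y1,x0:x1];return k
def blobs(m,a=3):
    n,l,st,c=cv2.connectedComponentsWithStats(m);return [(c[i].round(2),st[i][4],st[i][:4]) for i in range(1,n) if st[i][4]>=a]
print("orange top",blobs(hsv(t,(8,150,120),(22,255,255),(350,170,420,285))))
print("orange scene",blobs(hsv(s,(5,120,60),(22,255,255),(240,210,270,240))))
print("white top",blobs(hsv(t,(0,0,190),(180,60,255),(355,175,412,245)),8))
print("yellow top",blobs(hsv(t,(22,150,120),(35,255,255),(200,160,250,210))))
print("yellow scene",blobs(hsv(s,(22,120,60),(35,255,255),(360,175,385,205))))
# outlines of bases: not blue
for nm,b in(("nest",(350,170,420,285)),("stand",(195,150,252,212))):
    m=255-hsv(t,(98,150,90),(125,255,255),(0,0,640,400));k=np.zeros_like(m);x0,y0,x1,y1=b;k[y0:y1,x0:x1]=m[y0:y1,x0:x1]
    cs,_=cv2.findContours(k,cv2.RETR_EXTERNAL,cv2.CHAIN_APPROX_NONE);c=max(cs,key=cv2.contourArea)
    ap=cv2.approxPolyDP(c,2.5,True)[:,0];r=cv2.minAreaRect(c)
    print(nm,cv2.contourArea(c),ap.tolist(),r,"\n",np.array([plane("top",p,.01) for p in cv2.boxPoints(r)]))
    if nm=="stand":
        for p in ap: print(p,plane("top",p,.01)[:2])
# hand picks at stand (crop px -> px)
f=lambda x,y:((x+.5)/8-.5+190,(y+.5)/8-.5+145); g=lambda x,y:((x+.5)/6.5-.5+345,(y+.5)/6.5-.5+145)
print("glass top near",tri(f(262,90),g(285,190)),"board top near",tri(f(268,140),g(262,175)),"glass far",tri(f(75,145),g(298,135)))
for p in((370,107),(465,420),(200,503)):print("stand corner",plane("top",f(*p),.01))
for p,z in(((75,145),.127),((262,90),.127),((85,185),.1345),((268,140),.1345)):print("mod top",plane("top",f(*p),z))
E
```

```text
orange top [(array([393.3, 265.1]), np.int32(40), array([389, 261,  11,  10], dtype=int32))]
orange scene [(array([251.7 , 223.79]), np.int32(73), array([248, 218,   8,  13], dtype=int32))]
white top [(array([391.55, 188.69]), np.int32(125), array([386, 182,  13,  14], dtype=int32)), (array([371.89, 190.58]), np.int32(130), array([367, 184,  11,  14], dtype=int32)), (array([395.83, 227.39]), np.int32(127), array([390, 221,  13,  14], dtype=int32)), (array([375.91, 229.3 ]), np.int32(128), array([371, 223,  11,  14], dtype=int32)), (array([391.67, 243.  ]), np.int32(15), array([386, 239,  10,   6], dtype=int32))]
yellow top [(array([221.67, 162.67]), np.int32(3), array([221, 162,   2,   2], dtype=int32)), (array([202.5, 168.5]), np.int32(4), array([202, 168,   2,   2], dtype=int32)), (array([235.5 , 177.15]), np.int32(20), array([234, 174,   4,   7], dtype=int32)), (array([210.07, 184.93]), np.int32(15), array([209, 182,   4,   6], dtype=int32))]
yellow scene [(array([371.94, 194.2 ]), np.int32(35), array([369, 191,   8,   7], dtype=int32))]
nest 3697.0 [[398, 178], [360, 181], [371, 
[... 444 characters left out ...]
289 0.228  0.01  ]
 [0.5962 0.1863 0.01  ]
 [0.5654 0.2872 0.01  ]]
[235 158] [0.7092 0.2243]
[224 161] [0.7005 0.2556]
[221 155] [0.7177 0.2644]
[199 162] [0.6974 0.3269]
[215 207] [0.5691 0.2788]
[247 197] [0.5978 0.1886]
glass top near (array([0.6965, 0.2368, 0.1216]), np.float64(0.000685567320392581)) board top near (array([0.681 , 0.2344, 0.1277]), np.float64(0.004733640071568258)) glass far (array([0.6783, 0.297 , 0.1224]), np.float64(0.0009002958267683797))
stand corner [0.7094 0.222  0.01  ]
stand corner [0.5976 0.1866 0.01  ]
stand corner [0.5679 0.28   0.01  ]
mod top [0.6772 0.2955 0.127 ]
mod top [0.6953 0.2355 0.127 ]
mod top [0.6632 0.29   0.1345]
mod top [0.6779 0.2317 0.1345]
```

send_rows(rows=[{"x": 34,"y": -26,"roll": 3.46,"hand": 87},{"x": 34,"y": -26,"roll": 3.46},{"x": 34,"y": -26,"roll": 3.46},{"x": 34,"y": -26,"roll": 3.46},{"x": 34,"y": -26,"roll": 3.46},{"x": 34,"y": -26,"roll": 3.46},{"x": 34,"y": -26,"roll": 3.46},{"x": 34,"y": -26,"roll": 3.46},{"x": 34,"y": -26,"roll": 3.46},{"x": 34,"y": -26,"roll": 3.46}], force=25)

```text
schema error: expected keys hand, x, y, z, roll
```

```bash
python3 - <<'E'
from h import *
np.set_printoptions(precision=4,suppress=True)
P=[(391.55,188.69),(371.89,190.58),(395.83,227.39),(375.91,229.3)]
W=np.array([plane("top",p,.036)[:2] for p in P]);print(W,W.mean(0))
d=W[0]+W[1]-W[2]-W[3];e=W[1]-W[0]+W[3]-W[2];print(np.degrees(np.arctan2(d[1],d[0])),np.degrees(np.arctan2(-e[0],e[1])))
print("handle",plane("top",(393.3,265.1),.101),tri((393.3,265.1),(251.7,221)))
from bench import get_state
s=get_state();R=cv2.Rodrigues(s["tool_rot"])[0];print(s["position"],np.degrees(np.arctan2(R[1,1],R[0,1])),R[:,2])
E
```

```text
[[ 0.6204 -0.2162]
 [ 0.6149 -0.1617]
 [ 0.5133 -0.2271]
 [ 0.5079 -0.1722]] [ 0.5641 -0.1943]
5.705464758018178 5.698210876282124
handle [ 0.4154 -0.2074  0.101 ] (array([ 0.4136, -0.2096,  0.0936]), np.float64(0.002874717331805152))
[0.1925 0.6204 0.2913] 72.76796950130124 [-0.0004 -0.0017 -1.    ]
```

send_rows(rows=[{"x": 34,"y": -26,"z": 0,"roll": 3.46,"hand": 87},{"x": 34,"y": -26,"z": 0,"roll": 3.46,"hand": 87},{"x": 34,"y": -26,"z": 0,"roll": 3.46,"hand": 87},{"x": 34,"y": -26,"z": 0,"roll": 3.46,"hand": 87},{"x": 34,"y": -26,"z": 0,"roll": 3.46,"hand": 87},{"x": 34,"y": -26,"z": 0,"roll": 3.46,"hand": 87},{"x": 34,"y": -26,"z": 0,"roll": 3.46,"hand": 87},{"x": 34,"y": -26,"z": 0,"roll": 3.46,"hand": 87},{"x": 34,"y": -26,"z": 0,"roll": 3.46,"hand": 87},{"x": 34,"y": -26,"z": 0,"roll": 3.46,"hand": 87}], force=25)

```text
time: 1.1
position: [0.5336, 0.3595, 0.2918]
tool_rot: [0.478, -3.104, 0.0]
ft_force: [-0.5, 0.4, 0.2]
grip_width: 1.002
grip_force: 0.0
```

send_rows(rows=[{"x": 26.3,"y": -20.1,"z": -10,"roll": 0,"hand": 87},{"x": 26.3,"y": -20.1,"z": -15,"roll": 0,"hand": 87},{"x": 26.3,"y": -20.1,"z": -15,"roll": 0,"hand": 87},{"x": 26.3,"y": -20.1,"z": -15,"roll": 0,"hand": 87},{"x": 26.2,"y": -20.1,"z": -15,"roll": 0,"hand": 87},{"x": 0,"y": 0,"z": 0,"roll": 0,"hand": 87}])

```text
time: 1.7
position: [0.6664, 0.2534, 0.2182]
tool_rot: [0.461, -3.104, 0.009]
ft_force: [-0.5, -0.7, -0.1]
grip_width: 0.995
grip_force: 0.0
```

```bash
cat > look.py <<'E'
import sys,cv2,numpy as np
from bench import *
np.set_printoptions(precision=4,suppress=True)
n=sys.argv[1];a=[int(v) for v in sys.argv[2:]]  # x0 y0 x1 y1 (top) x0 y0 x1 y1 (scene)
o=[]
for c,b in(("top",a[:4]),("scene",a[4:])):
    i=get_image(c);cv2.imwrite(f"pics/{n}_{c}_raw.png",i);i=i[b[1]:b[3],b[0]:b[2]];k=min(400/i.shape[1],500/i.shape[0])
    i=cv2.resize(i,None,fx=k,fy=k,interpolation=cv2.INTER_CUBIC);print(c,"scale",k);o.append(cv2.copyMakeBorder(i,0,500-i.shape[0],0,400-i.shape[1],0))
cv2.imwrite(f"pics/{n}.png",np.hstack(o))
s=get_state();R=cv2.Rodrigues(s["tool_rot"])[0];print(s["time"],s["position"],"yaw",np.degrees(np.arctan2(R[1,1],R[0,1])),s["ft_force"],s["grip_width"]*87,s["grip_force"])
E
python3 look.py p1 180 120 280 220 330 120 430 220
```

```text
top scale 4.0
scene scale 4.0
1.8 [0.664  0.2593 0.2208] yaw 107.2516880495477 [ 0.1074  0.8339 -0.47  ] 86.6717175634188 0.0
```

View pics/p1.png

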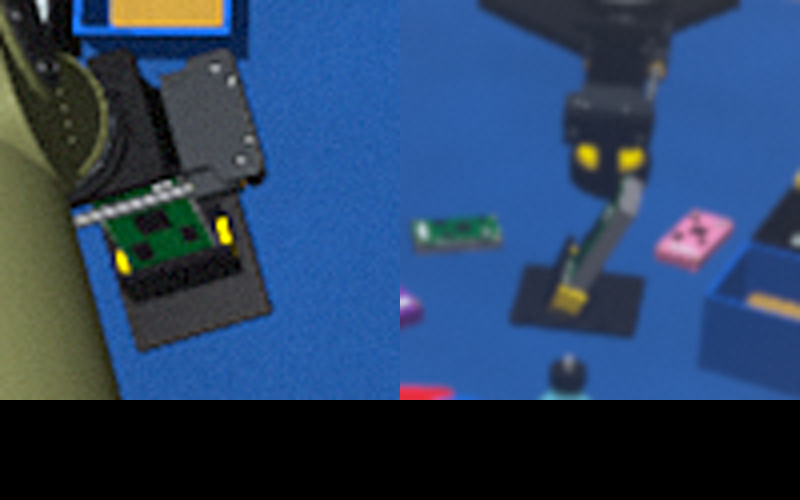

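The picture shows the open fingers straddling the untouched module top, at top crop (175,195) and scene crop (620,190). The pose agrees with the measurement, so I descend.

send_rows(rows=[{"x": 1,"y": 0,"z": -15,"roll": 0,"hand": 87},{"x": 0,"y": 0,"z": -15,"roll": 0,"hand": 87},{"x": 0,"y": 0,"z": -15,"roll": 0,"hand": 87},{"x": 0,"y": 0,"z": -15,"roll": 0,"hand": 87},{"x": 0,"y": 0,"z": -12,"roll": 0,"hand": 87},{"x": 0,"y": 0,"z": -4,"roll": 0,"hand": 87},{"x": 0,"y": 0,"z": 0,"roll": 0,"hand": 87},{"x": 0,"y": 0,"z": 0,"roll": 0,"hand": 87}])

```text
time: 2.6
position: [0.6654, 0.2604, 0.1469]
tool_rot: [-0.474, 3.105, 0.0]
ft_force: [-0.1, 0.1, 0.3]
grip_width: 1.0
grip_force: 0.0
```

send_rows(rows=[{"x": 0,"y": 0,"z": -2,"roll": 0,"hand": 60},{"x": 0,"y": 0,"z": 0,"roll": 0,"hand": 58},{"x": 0,"y": 0,"z": 0,"roll": 0,"hand": 55},{"x": 0,"y": 0,"z": 0,"roll": 0,"hand": 55},{"x": 0,"y": 0,"z": 0,"roll": 0,"hand": 55},{"x": 0,"y": 0,"z": 0,"roll": 0,"hand": 55}], force=25)

```text
time: 3.2
position: [0.6651, 0.2603, 0.1446]
tool_rot: [-0.474, 3.105, 0.0]
ft_force: [-0.6, -0.2, 0.5]
grip_width: 0.707
grip_force: 25.0
```

send_rows(rows=[{"x": 1.63,"y": 0.51,"z": 4.7,"roll": 0,"hand": 55},{"x": 1.63,"y": 0.51,"z": 4.7,"roll": 0,"hand": 55},{"x": 1.63,"y": 0.51,"z": 4.7,"roll": 0,"hand": 55},{"x": 1.63,"y": 0.51,"z": 4.7,"roll": 0,"hand": 55},{"x": 1.63,"y": 0.51,"z": 4.7,"roll": 0,"hand": 55},{"x": 1.63,"y": 0.51,"z": 4.7,"roll": 0,"hand": 55},{"x": 1.63,"y": 0.51,"z": 4.7,"roll": 0,"hand": 55},{"x": 1.63,"y": 0.51,"z": 4.7,"roll": 0,"hand": 55},{"x": 1.63,"y": 0.51,"z": 4.7,"roll": 0,"hand": 55},{"x": 1.63,"y": 0.51,"z": 4.7,"roll": 0,"hand": 55}])

```text
time: 4.2
position: [0.6814, 0.2654, 0.1917]
tool_rot: [0.474, -3.106, -0.0]
ft_force: [0.4, 0.1, -1.5]
grip_width: 0.713
grip_force: 25.0
```

send_rows(rows=[{"x": 2,"y": 0,"z": 15,"roll": 0,"hand": 55},{"x": 0,"y": 0,"z": 25,"roll": 0,"hand": 55},{"x": 0,"y": 0,"z": 25,"roll": 0,"hand": 55},{"x": 0,"y": -10,"z": 15,"roll": 0,"hand": 55},{"x": -4,"y": -25,"z": 5,"roll": -1,"hand": 55},{"x": -6,"y": -35,"z": 0,"roll": -1.6,"hand": 55},{"x": -6,"y": -35,"z": 0,"roll": -1.5,"hand": 55},{"x": -6,"y": -35,"z": 0,"roll": -1.5,"hand": 55},{"x": -6,"y": -35,"z": 0,"roll": -1.5,"hand": 55},{"x": -6,"y": -35,"z": 0,"roll": -1.5,"hand": 55}], force=30)

```text
time: 5.2
position: [0.6487, 0.0529, 0.2769]
tool_rot: [-0.237, 3.132, -0.0]
ft_force: [-0.2, 0.0, -1.9]
grip_width: 0.708
grip_force: 30.0
```

send_rows(rows=[{"x": -7,"y": -38,"z": 0,"roll": -1.5,"hand": 55},{"x": -7,"y": -38,"z": 0,"roll": -1.5,"hand": 55},{"x": -7,"y": -38,"z": 0,"roll": 0,"hand": 55},{"x": -7,"y": -38,"z": 0,"roll": 0,"hand": 55},{"x": -7,"y": -38,"z": 0,"roll": 0,"hand": 55},{"x": -7,"y": -38,"z": 0,"roll": 0,"hand": 55},{"x": -7,"y": -38,"z": 0,"roll": 0,"hand": 55},{"x": -7,"y": -38,"z": 0,"roll": 0,"hand": 55},{"x": -7,"y": -38,"z": 0,"roll": 0,"hand": 55},{"x": -7,"y": -38,"z": 0,"roll": 0,"hand": 55}])

```text
time: 6.2
position: [0.5781, -0.3267, 0.2769]
tool_rot: [-0.157, 3.137, -0.0]
ft_force: [-0.2, 0.2, -1.1]
grip_width: 0.711
grip_force: 30.0
```

send_rows(rows=[{"x": -1.5,"y": -19,"z": -10,"roll": 0,"hand": 55},{"x": -1.5,"y": -19,"z": -20,"roll": 0,"hand": 55},{"x": 0,"y": 0,"z": -30,"roll": 0,"hand": 55},{"x": 0,"y": 0,"z": -30,"roll": 0,"hand": 55},{"x": 0,"y": 0,"z": -25,"roll": 0,"hand": 55},{"x": 0,"y": 0,"z": -12,"roll": 0,"hand": 55},{"x": 0,"y": 0,"z": 0,"roll": 0,"hand": 55}])

```text
time: 6.9
position: [0.575, -0.3623, 0.1476]
tool_rot: [0.157, -3.134, -0.003]
ft_force: [-0.5, 0.2, -1.0]
grip_width: 0.716
grip_force: 30.0
```

```bash
python3 look.py p2 350 110 490 285 190 190 350 350; python3 -c "
from h import *
print(proj('scene',np.array([.575,-.365,.099])),proj('scene',np.array([.548,-.365,.02])),proj('top',np.array([.575,-.365,.1])))"
```

```text
top scale 2.857142857142857
scene scale 2.5
7.0 [ 0.5767 -0.3632  0.1506] yaw 95.75891766092211 [ 0.8783 -0.6545 -2.0495] 61.92831529175874 29.988204535329714
[263.51800841 264.04261801] [258.51070626 281.14963979] [453.01681394 203.84184942]
```

View pics/p2.png

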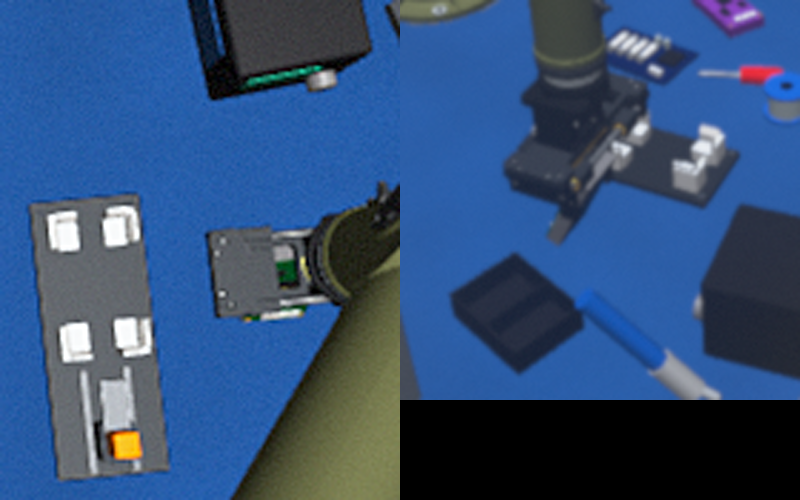

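send_rows(rows=[{"x": 0,"y": 0,"z": -6,"roll": 0,"hand": 55},{"x": 0,"y": 0,"z": -6,"roll": 0,"hand": 55},{"x": 0,"y": 0,"z": -4,"roll": 0,"hand": 55},{"x": 0,"y": 0,"z": 0,"roll": 0,"hand": 55},{"x": 0,"y": 0,"z": 0,"roll": 0,"hand": 55}], force=12)

```text
time: 7.5
position: [0.5763, -0.3625, 0.1332]
tool_rot: [0.158, -3.137, -0.0]
ft_force: [-0.2, 0.7, -2.8]
grip_width: 0.712
grip_force: 12.0
```

send_rows(rows=[{"x": 0,"y": 0,"z": -1,"roll": 0,"hand": 55},{"x": 0,"y": 0,"z": -1,"roll": 0,"hand": 55},{"x": 0,"y": 0,"z": 0,"roll": 0,"hand": 55},{"x": 0,"y": 0,"z": 0,"roll": 0,"hand": 55}])

```text
time: 7.9
position: [0.5763, -0.3626, 0.1313]
tool_rot: [-0.158, 3.138, 0.0]
ft_force: [0.3, 0.0, -2.6]
grip_width: 0.71
grip_force: 12.0
```

send_rows(rows=[{"x": 0,"y": 0,"z": -1,"roll": 0,"hand": 55},{"x": 0,"y": 0,"z": -1,"roll": 0,"hand": 55},{"x": 0,"y": 0,"z": 0,"roll": 0,"hand": 55},{"x": 0,"y": 0,"z": 0,"roll": 0,"hand": 55}])

```text
time: 8.3
position: [0.5765, -0.3627, 0.1296]
tool_rot: [-0.158, 3.137, -0.0]
ft_force: [-0.0, 0.8, 0.9]
grip_width: 0.712
grip_force: 12.0
```

send_rows(rows=[{"x": 6.8,"y": 0.7,"z": -1.7,"roll": 0,"hand": 55},{"x": 6.7,"y": 0.7,"z": -2.4,"roll": 0,"hand": 55},{"x": 6.4,"y": 0.6,"z": -3.0,"roll": 0,"hand": 55},{"x": 6.1,"y": 0.6,"z": -3.4,"roll": 0,"hand": 55},{"x": 5.8,"y": 0.6,"z": -4.1,"roll": 0,"hand": 55},{"x": 0,"y": 0,"z": 0,"roll": 0,"hand": 55}])

```text
time: 8.9
position: [0.6094, -0.3588, 0.1137]
tool_rot: [-0.16, 3.137, -0.0]
ft_force: [0.7, 0.3, -1.5]
grip_width: 0.71
grip_force: 12.0
```

send_rows(rows=[{"x": 5.4,"y": 0.5,"z": -4.5,"roll": 0,"hand": 55},{"x": 5.0,"y": 0.5,"z": -4.9,"roll": 0,"hand": 55},{"x": 4.6,"y": 0.5,"z": -5.4,"roll": 0,"hand": 55},{"x": 4.1,"y": 0.4,"z": -5.7,"roll": 0,"hand": 55},{"x": 3.5,"y": 0.4,"z": -6.1,"roll": 0,"hand": 55},{"x": 3.0,"y": 0.3,"z": -6.4,"roll": 0,"hand": 55},{"x": 0,"y": 0,"z": 0,"roll": 0,"hand": 55}])

```text
time: 9.6
position: [0.6341, -0.3561, 0.0803]
tool_rot: [0.159, -3.137, -0.001]
ft_force: [-0.6, -0.7, -1.8]
grip_width: 0.71
grip_force: 12.0
```

send_rows(rows=[{"x": 1.6,"y": 0.2,"z": -3,"roll": 0,"hand": 55},{"x": 0.9,"y": 0,"z": -2,"roll": 0,"hand": 55},{"x": 0,"y": 0,"z": 0,"roll": 0,"hand": 55},{"x": 0,"y": 0,"z": 0,"roll": 0,"hand": 55},{"x": 0,"y": 0,"z": 0,"roll": 0,"hand": 55}])

```text
time: 10.1
position: [0.6362, -0.3566, 0.0768]
tool_rot: [-0.158, 3.137, 0.0]
ft_force: [-0.8, -0.3, -1.1]
grip_width: 0.71
grip_force: 12.0
```

send_rows(rows=[{"x": 0,"y": 0,"z": 0,"roll": 0,"hand": 55},{"x": 0,"y": 0,"z": 0,"roll": 0,"hand": 55},{"x": 0,"y": 0,"z": 10,"roll": 0,"hand": 55},{"x": 0,"y": 0,"z": 25,"roll": 0,"hand": 55},{"x": 0,"y": 0,"z": 30,"roll": 0,"hand": 55},{"x": 0,"y": 0,"z": 30,"roll": 0,"hand": 55},{"x": 0,"y": 0,"z": 0,"roll": 0,"hand": 55},{"x": 0,"y": 0,"z": 0,"roll": 0,"hand": 55}], force=35)

```text
time: 10.9
position: [0.6366, -0.3568, 0.1729]
tool_rot: [-0.158, 3.135, -0.001]
ft_force: [0.4, 1.1, -3.3]
grip_width: 0.71
grip_force: 35.0
```

```bash
python3 look.py p3 350 110 490 285 200 190 300 290; python3 -c "
from h import *
f=lambda X,Z:proj('scene',np.array([.636+X*.995/1e3,-.356+.1*X/1e3-.031,.1205+Z/1e3]))
for t in(70,80,90):
  a=np.radians(t);s,c=np.sin(a),np.cos(a)
  print(t,[((f(l*s+n*c,l*c-n*s)-[200,190])*4+[400,0]).round(0) for l,n in((-80,11),(-80,-11),(40,-11),(40,11))])"
```

```text
top scale 2.857142857142857
scene scale 4.0
11.0 [ 0.6356 -0.356   0.1702] yaw 95.76734745011183 [-1.0377 -0.5793 -2.5871] 61.64993774407744 35.000042605260205
70 [array([620., 333.]), array([608., 308.]), array([746., 307.]), array([757., 333.])]
80 [array([612., 317.]), array([604., 292.]), array([751., 316.]), array([758., 341.])]
90 [array([606., 301.]), array([603., 277.]), array([755., 324.]), array([757., 349.])]
```

View pics/p3.png

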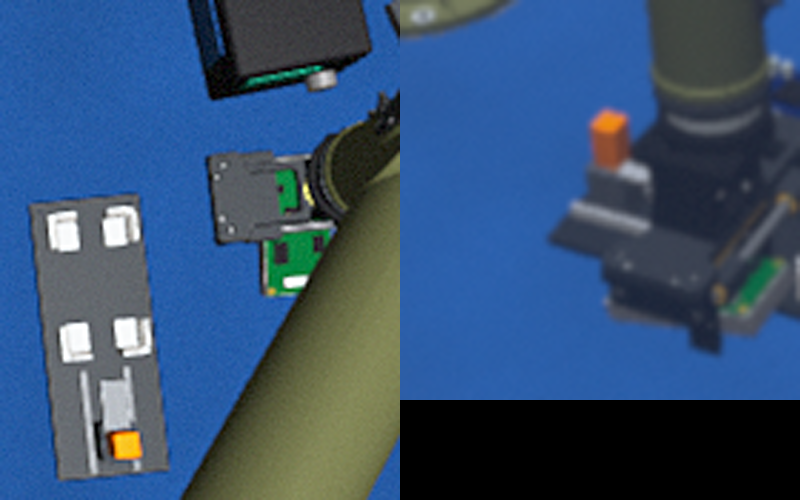

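The module now lies nearly level with the board up (top crop 295,260) and its long part trailing to the robot side. In the scene crop its lower silver edge runs (605,305) to (760,330), which fits a lean of about 80°. I'll carry it over the nest.

send_rows(rows=[{"x": -8,"y": 25,"z": 0,"roll": 0,"hand": 55},{"x": -8,"y": 25,"z": 0,"roll": 0,"hand": 55},{"x": -8,"y": 25,"z": 0,"roll": 0,"hand": 55},{"x": -8,"y": 25,"z": 0,"roll": 0,"hand": 55},{"x": -8,"y": 25,"z": 0,"roll": 0,"hand": 55},{"x": -8,"y": 25,"z": -10,"roll": 0,"hand": 55},{"x": -3.5,"y": 14,"z": -20,"roll": 0,"hand": 55},{"x": 0,"y": 0,"z": -10,"roll": 0,"hand": 55},{"x": 0,"y": 0,"z": 0,"roll": 0,"hand": 55},{"x": 0,"y": 0,"z": 0,"roll": 0,"hand": 55}])

```text
time: 12.0
position: [0.5846, -0.1943, 0.1315]
tool_rot: [0.155, -3.137, 0.002]
ft_force: [0.6, -0.7, -0.8]
grip_width: 0.708
grip_force: 35.0
```

```bash
python3 - <<'E'
from h import *
from bench import *
np.set_printoptions(precision=4,suppress=True)
print("lower-end corner seen",plane("top",(442.8,213.2),.1165),"expected x",.6356-.0803-.003)
i=get_image("top");cv2.imwrite("pics/p4raw.png",i);a=cv2.resize(i[165:285,345:425],None,fx=5,fy=5,interpolation=cv2.INTER_CUBIC)
j=get_image("scene");b=cv2.resize(j[190:290,230:330],None,fx=4,fy=4,interpolation=cv2.INTER_CUBIC)
cv2.imwrite("pics/p4.png",np.hstack([a,cv2.copyMakeBorder(b,0,200,0,0,0)]))
r=[]
for k in range(4): get_image("top");r.append(get_state()["position"])
s=get_state();R=cv2.Rodrigues(s["tool_rot"])[0]
print(np.mean(r,0),np.std(r,0),np.degrees(np.arctan2(R[1,1],R[0,1])),s["ft_force"],s["time"])
E
```

```text
lower-end corner seen [ 0.5498 -0.333   0.1165] expected x 0.5523
[ 0.5851 -0.1937  0.1324] [0.0001 0.0003 0.0001] 95.71941531816412 [ 0.2175 -0.1082 -2.1752] 12.3
```

View pics/p4.png

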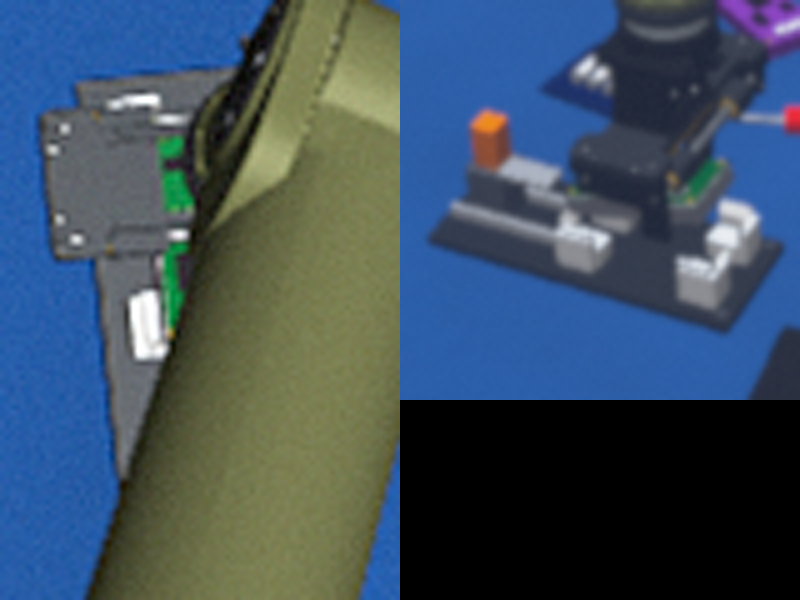

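send_rows(rows=[{"x": 0,"y": 1.4,"z": -4,"roll": 0,"hand": 55},{"x": 0,"y": 0,"z": -4,"roll": 0,"hand": 55},{"x": 0,"y": 0,"z": -4,"roll": 0,"hand": 55},{"x": 0,"y": 0,"z": -4,"roll": 0,"hand": 55},{"x": 0,"y": 0,"z": -4,"roll": 0,"hand": 55},{"x": 0,"y": 0,"z": -3,"roll": 0,"hand": 55},{"x": 0,"y": 0,"z": -2,"roll": 0,"hand": 55},{"x": 0,"y": 0,"z": 0,"roll": 0,"hand": 55},{"x": 0,"y": 0,"z": 0,"roll": 0,"hand": 55}], force=20)

```text
time: 13.2
position: [0.5853, -0.1911, 0.1071]
tool_rot: [-0.158, 3.136, -0.0]
ft_force: [1.9, 0.4, -0.6]
grip_width: 0.714
grip_force: 20.0
```

send_rows(rows=[{"x": 0,"y": 0,"z": -1.5,"roll": 0,"hand": 55},{"x": 0,"y": 0,"z": -1.5,"roll": 0,"hand": 55},{"x": 0.3,"y": 0,"z": -1.5,"roll": 0,"hand": 55},{"x": 0.3,"y": 0,"z": -1.5,"roll": 0,"hand": 55},{"x": 0,"y": 0,"z": 0,"roll": 0,"hand": 55},{"x": 0,"y": 0,"z": 0,"roll": 0,"hand": 55}], force=12)

```text
time: 13.8
position: [0.5858, -0.1911, 0.1008]
tool_rot: [-0.158, 3.137, -0.0]
ft_force: [3.9, 1.1, 0.4]
grip_width: 0.712
grip_force: 12.0
```

send_rows(rows=[{"x": 0.4,"y": 0,"z": -1.5,"roll": 0,"hand": 55},{"x": 0.4,"y": 0,"z": -1.5,"roll": 0,"hand": 55},{"x": 0.3,"y": 0,"z": -1.5,"roll": 0,"hand": 55},{"x": 0,"y": 0,"z": 0,"roll": 0,"hand": 55},{"x": 0,"y": 0,"z": 0,"roll": 0,"hand": 55}])

```text
time: 14.3
position: [0.5861, -0.1912, 0.0959]
tool_rot: [0.158, -3.137, -0.0]
ft_force: [2.5, 0.4, -0.3]
grip_width: 0.713
grip_force: 12.0
```

send_rows(rows=[{"x": 0.8,"y": 0,"z": -1,"roll": 0,"hand": 55},{"x": 0.5,"y": 0,"z": -1.5,"roll": 0,"hand": 55},{"x": 0.3,"y": 0,"z": -1.5,"roll": 0,"hand": 55},{"x": 0,"y": 0,"z": -1,"roll": 0,"hand": 55},{"x": 0,"y": 0,"z": 0,"roll": 0,"hand": 55},{"x": 0,"y": 0,"z": 0,"roll": 0,"hand": 55}])

```text
time: 14.9
position: [0.5876, -0.1914, 0.0909]
tool_rot: [0.158, -3.137, -0.0]
ft_force: [-1.0, -0.1, -0.9]
grip_width: 0.708
grip_force: 12.0
```

send_rows(rows=[{"x": 0,"y": 0,"z": -1,"roll": 0,"hand": 55},{"x": 0,"y": 0,"z": -1,"roll": 0,"hand": 55},{"x": 0,"y": 0,"z": 0,"roll": 0,"hand": 55},{"x": 0,"y": 0,"z": 0,"roll": 0,"hand": 55}])

```text
time: 15.3
position: [0.5881, -0.1913, 0.0893]
tool_rot: [-0.158, 3.137, -0.0]
ft_force: [-0.4, -0.3, -0.3]
grip_width: 0.71
grip_force: 12.0
```

send_rows(rows=[{"x": 0,"y": 0,"z": -1,"roll": 0,"hand": 55},{"x": 0,"y": 0,"z": 0,"roll": 0,"hand": 55},{"x": 0,"y": 0,"z": 0,"roll": 0,"hand": 55}])

```text
time: 15.6
position: [0.5882, -0.1912, 0.0883]
tool_rot: [-0.158, 3.137, -0.0]
ft_force: [0.3, 0.4, -0.8]
grip_width: 0.708
grip_force: 12.0
```

send_rows(rows=[{"x": 0,"y": 0,"z": -1,"roll": 0,"hand": 55},{"x": 0,"y": 0,"z": -1,"roll": 0,"hand": 55},{"x": 0,"y": 0,"z": 0,"roll": 0,"hand": 55},{"x": 0,"y": 0,"z": 0,"roll": 0,"hand": 55}])

```text
time: 16.0
position: [0.5883, -0.1912, 0.0863]
tool_rot: [-0.158, 3.137, -0.0]
ft_force: [0.6, -1.6, -0.2]
grip_width: 0.708
grip_force: 12.0
```

send_rows(rows=[{"x": 0,"y": 0,"z": -1,"roll": 0,"hand": 55},{"x": 0,"y": 0,"z": -1,"roll": 0,"hand": 55},{"x": 0,"y": 0,"z": 0,"roll": 0,"hand": 55},{"x": 0,"y": 0,"z": 0,"roll": 0,"hand": 55}])

```text
time: 16.4
position: [0.5883, -0.1913, 0.0862]
tool_rot: [-0.158, 3.137, 0.001]
ft_force: [-3.7, 0.6, 11.3]
grip_width: 0.714
grip_force: 12.0
```

send_rows(rows=[{"x": 0,"y": 0,"z": 1.5,"roll": 0,"hand": 55},{"x": 0,"y": 0,"z": 0,"roll": 0,"hand": 66},{"x": 0,"y": 0,"z": 0,"roll": 0,"hand": 74},{"x": 0,"y": 0,"z": 0,"roll": 0,"hand": 80},{"x": 0,"y": 0,"z": 0,"roll": 0,"hand": 80},{"x": 0,"y": 0,"z": 0,"roll": 0,"hand": 80}])

```text
time: 17.0
position: [0.5879, -0.1911, 0.0855]
tool_rot: [0.158, -3.137, -0.0]
ft_force: [-0.7, -0.9, -1.4]
grip_width: 0.91
grip_force: 0.0
```

send_rows(rows=[{"x": 0,"y": 0,"z": 10,"roll": 0,"hand": 80},{"x": 0,"y": 0,"z": 20,"roll": 0,"hand": 80},{"x": 0,"y": 0,"z": 30,"roll": 0,"hand": 80},{"x": 0,"y": 0,"z": 30,"roll": 0,"hand": 80},{"x": -25,"y": -2,"z": 10,"roll": 0,"hand": 80},{"x": -30,"y": -3,"z": 0,"roll": 0,"hand": 80},{"x": -30,"y": -3,"z": 0,"roll": 0,"hand": 80},{"x": -30,"y": -3,"z": 0,"roll": 0,"hand": 80},{"x": -30,"y": -3,"z": 0,"roll": 0,"hand": 80},{"x": 0,"y": 0,"z": 0,"roll": 0,"hand": 80}])

```text
time: 18.0
position: [0.4395, -0.2063, 0.1862]
tool_rot: [0.152, -3.137, -0.002]
ft_force: [-0.1, -0.3, -0.6]
grip_width: 0.924
grip_force: 0.0
```

```bash
python3 look.py p5 340 160 430 285 230 190 330 290
```

```text
top scale 4.0
scene scale 4.0
18.1 [ 0.4432 -0.2054  0.1867] yaw 95.71931507091543 [ 0.553  -0.1584  0.2638] 80.15409548565317 0.0
```

View pics/p5.png

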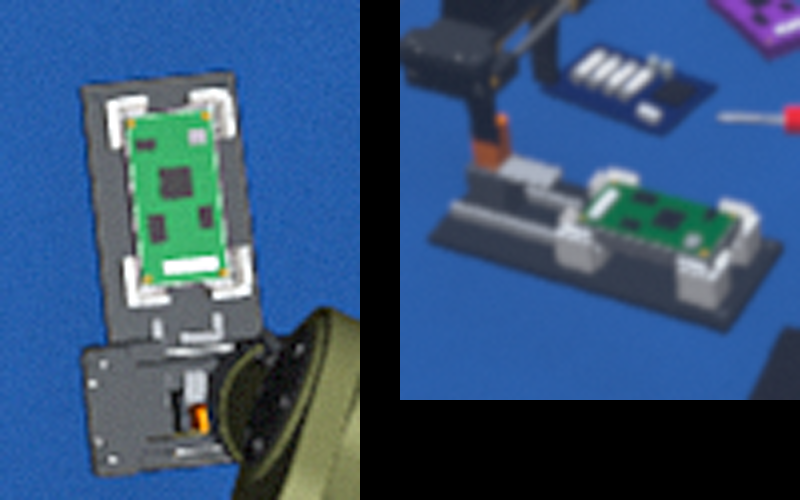

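The module lies board up inside all four white locators, in the top crop from (128,120) to (240,285) and level in the scene crop. A numeric check comes next.

```bash
python3 - <<'E'
from h import *
np.set_printoptions(precision=4,suppress=True)
P={}
for n,b in(("top",(365,180,405,240)),("scene",(270,225,325,260))):
    i=cv2.imread(f"pics/p5_{n}_raw.png");m=cv2.inRange(cv2.cvtColor(i,cv2.COLOR_BGR2HSV),(50,90,30),(90,255,255));x0,y0,x1,y1=b
    k=np.zeros_like(m);k[y0:y1,x0:x1]=m[y0:y1,x0:x1];c=cv2.findNonZero(cv2.morphologyEx(k,cv2.MORPH_CLOSE,np.ones((7,7))))
    P[n]=cv2.minAreaRect(c);print(n,P[n])
q=np.array([plane("top",p,.05)[:2] for p in cv2.boxPoints(P["top"])]);print(q,q.mean(0))
print(tri(P["top"][0],P["scene"][0]))
for n in (0,1):
    e=q[(1,2)[n]]-q[(0,1)[n]];print(np.linalg.norm(e),np.degrees(np.arctan2(e[1],e[0])))
E
```

```text
top ((383.8177795410156, 209.01918029785156), (42.816078186035156, 21.722091674804688), 83.9909896850586)
scene ((295.3018798828125, 244.44342041015625), (32.966529846191406, 11.95036792755127), 15.945395469665527)
[[ 0.6184 -0.1568]
 [ 0.6248 -0.216 ]
 [ 0.5084 -0.2272]
 [ 0.502  -0.1684]] [ 0.5634 -0.1921]
(array([ 0.5649, -0.1922,  0.0436]), np.float64(0.0032798706964143865))
0.05955027797195782 -83.77060217649047
0.11694393192545345 -174.50091764962733
```

send_rows(rows=[{"x": -15,"y": -1.5,"z": 0,"roll": 0,"hand": 80},{"x": -13,"y": -1,"z": 0,"roll": 0,"hand": 80},{"x": 0,"y": 0,"z": -10,"roll": 0,"hand": 80},{"x": 0,"y": 0,"z": -15,"roll": 0,"hand": 80},{"x": 0,"y": 0,"z": -15,"roll": 0,"hand": 80},{"x": 0,"y": 0,"z": -5,"roll": 0,"hand": 80},{"x": 0,"y": 0,"z": 0,"roll": 0,"hand": 80}])

```text
time: 18.8
position: [0.4148, -0.2074, 0.1397]
tool_rot: [0.158, -3.136, -0.001]
ft_force: [0.6, -0.1, -0.4]
grip_width: 0.92
grip_force: 0.0
```

send_rows(rows=[{"x": 0,"y": 0,"z": 0,"roll": 0,"hand": 40},{"x": 0,"y": 0,"z": 0,"roll": 0,"hand": 20},{"x": 0,"y": 0,"z": 0,"roll": 0,"hand": 20},{"x": 0,"y": 0,"z": 0,"roll": 0,"hand": 20},{"x": 0,"y": 0,"z": 0,"roll": 0,"hand": 20},{"x": 0,"y": 0,"z": 0,"roll": 0,"hand": 20},{"x": 0,"y": 0,"z": 0,"roll": 0,"hand": 20}], force=15)

```text
time: 19.5
position: [0.415, -0.2077, 0.1408]
tool_rot: [-0.158, 3.137, 0.0]
ft_force: [-0.1, 0.2, 0.6]
grip_width: 0.368
grip_force: 0.0
```

send_rows(rows=[{"x": 5,"y": 0.5,"z": 0,"roll": 0,"hand": 20},{"x": 5,"y": 0.5,"z": 0,"roll": 0,"hand": 20},{"x": 5,"y": 0.5,"z": 0,"roll": 0,"hand": 20},{"x": 5,"y": 0.5,"z": 0,"roll": 0,"hand": 20},{"x": 5,"y": 0.5,"z": 0,"roll": 0,"hand": 20},{"x": 5,"y": 0.5,"z": 0,"roll": 0,"hand": 20},{"x": 5,"y": 0.5,"z": 0,"roll": 0,"hand": 20},{"x": 5,"y": 0.5,"z": 0,"roll": 0,"hand": 20},{"x": 5,"y": 0.5,"z": 0,"roll": 0,"hand": 20},{"x": 0,"y": 0,"z": 0,"roll": 0,"hand": 20}])

```text
time: 20.5
position: [0.4603, -0.2058, 0.1407]
tool_rot: [-0.156, 3.137, -0.006]
ft_force: [0.3, -6.6, -3.1]
grip_width: 0.275
grip_force: 15.0
```

send_rows(rows=[{"x": 2,"y": 0.2,"z": 0,"roll": 0,"hand": 20},{"x": 2,"y": 0.2,"z": 0,"roll": 0,"hand": 20},{"x": 1,"y": 0.1,"z": 0,"roll": 0,"hand": 20},{"x": 1,"y": 0.1,"z": 0,"roll": 0,"hand": 20},{"x": 0,"y": 0,"z": 0,"roll": 0,"hand": 20}])

```text
time: 21.0
position: [0.4635, -0.2056, 0.1406]
tool_rot: [0.155, -3.133, 0.004]
ft_force: [-7.5, -6.0, 3.6]
grip_width: 0.276
grip_force: 15.0
```

send_rows(rows=[{"x": 1,"y": 0,"z": 0,"roll": 0,"hand": 20},{"x": 1,"y": 0,"z": 0,"roll": 0,"hand": 20},{"x": 0,"y": 0,"z": 0,"roll": 0,"hand": 20}])

```text
time: 21.3
position: [0.4639, -0.2057, 0.1405]
tool_rot: [0.154, -3.129, 0.002]
ft_force: [-12.0, -4.8, 9.8]
grip_width: 0.271
grip_force: 15.0
```

send_rows(rows=[{"x": -2,"y": 0,"z": 0,"roll": 0,"hand": 40},{"x": 0,"y": 0,"z": 0,"roll": 0,"hand": 80},{"x": 0,"y": 0,"z": 0,"roll": 0,"hand": 80},{"x": 0,"y": 0,"z": 0,"roll": 0,"hand": 80},{"x": 0,"y": 0,"z": 0,"roll": 0,"hand": 80},{"x": 0,"y": 0,"z": 10,"roll": 0,"hand": 80},{"x": 0,"y": 0,"z": 30,"roll": 0,"hand": 80},{"x": 0,"y": 0,"z": 40,"roll": 0,"hand": 80},{"x": 0,"y": 0,"z": 40,"roll": 0,"hand": 80},{"x": 0,"y": 0,"z": 0,"roll": 0,"hand": 80}])

```text
time: 22.3
position: [0.4689, -0.2039, 0.2673]
tool_rot: [-0.157, 3.127, -0.005]
ft_force: [1.0, -0.1, 0.4]
grip_width: 0.917
grip_force: 0.0
```

send_rows(rows=[{"x": 0,"y": 40,"z": 10,"roll": 0,"hand": 80},{"x": 0,"y": 45,"z": 0,"roll": 0,"hand": 80},{"x": 0,"y": 45,"z": 0,"roll": 0,"hand": 80},{"x": 0,"y": 45,"z": 0,"roll": 0,"hand": 80},{"x": 0,"y": 45,"z": 0,"roll": 0,"hand": 80},{"x": 0,"y": 45,"z": 0,"roll": 0,"hand": 80},{"x": 0,"y": 0,"z": 0,"roll": 0,"hand": 80},{"x": 0,"y": 0,"z": 0,"roll": 0,"hand": 80}])

```text
time: 23.1
position: [0.4658, 0.0633, 0.2707]
tool_rot: [0.163, -3.137, 0.001]
ft_force: [0.1, -0.6, -0.4]
grip_width: 0.917
grip_force: 0.0
```

```bash
python3 look.py p6 345 165 425 285 230 190 330 290; python3 - <<'E'
from h import *
i=cv2.imread("pics/p6_top_raw.png");m=cv2.inRange(cv2.cvtColor(i,cv2.COLOR_BGR2HSV),(8,150,120),(22,255,255))
m[:,:355]=0;m[:,420:]=0;m[:200]=0;n,l,s,c=cv2.connectedComponentsWithStats(m)
for k in range(1,n):
    if s[k][4]>10:
        w=plane("top",c[k],.101);d=w[:2]-[.4154,-.2074];print(s[k],c[k],w,"moved",d@[np.cos(.1),np.sin(.1)])
E
```

```text
top scale 4.166666666666667
scene scale 4.0
23.2 [0.4661 0.0612 0.2707] yaw 95.67933662717078 [0.3134 0.1292 0.6534] 80.05682338629508 0.0
[387 243  10  10  39] [391.30769231 246.71794872] [ 0.46276319 -0.20262045  0.101     ] moved 0.04760373363144726
```

View pics/p6.png

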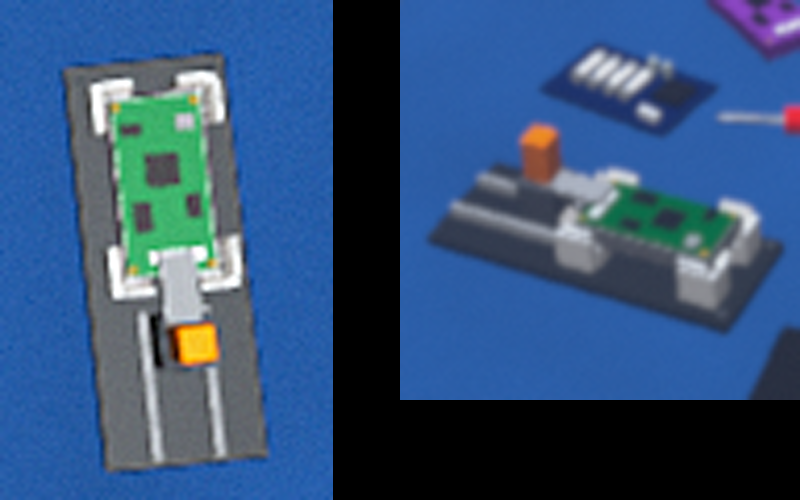

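```bash
python3 - <<'E'
from h import *
i=cv2.cvtColor(cv2.imread("pics/p6_top_raw.png"),cv2.COLOR_BGR2GRAY)
print(i[219:236,385:392])
for r in(224,225,226): 
    w=plane("top",(388.5,r-.5),.056)[:2]-[.5641,-.194];print(r,w@[np.cos(.1),np.sin(.1)])
E
```

```text
[[135 133 138 138 137 136 141]
 [136 141 137 131 138 135 135]
 [134 137 132 138 138 137 138]
 [132 136 138 135 135 132 132]
 [127 127 126 127 128 120 124]
 [171 190 185 208 192 172 225]
 [229 228 223 228 208 195 239]
 [221 209 203 202 192 189 219]
 [190 191 190 194 193 189 215]
 [189 192 193 195 196 190 194]
 [193 190 191 192 195 192 187]
 [192 191 193 191 197 193 189]
 [196 190 193 192 198 191 194]
 [195 196 190 192 196 194 199]
 [201 193 193 191 195 191 195]
 [201 192 191 189 194 192 194]
 [200 193 191 188 195 194 197]]
224 -0.041193950573575104
225 -0.04388589036947058
226 -0.04657700385853947
```

```bash
python3 -c "
from bench import *
print(close_job())"
```

```text
the job is handed in; nothing more can be done
None
```

The module is seated glass down in the nest pocket and released, and the clamp is slid home against its stop; by the pictures the tongue tip is about 45 mm from the pocket's centre. I handed the job in at about 23 s; the hand-in call returned no verdict.

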